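Set out the material samples

ROBOT

A 6-joint arm with a two-finger parallel gripper is mounted at the origin on the work surface. World frame = base frame: x ahead of the robot, y to its left, z up, the work surface at z = 0. Lengths are in m, angles in rad, forces in N, time in s.
With the tool pointing down it reaches from about 0.225 to 0.875 m from the base axis. Payload 3.4 kg.
Tool frame: the origin (TCP) lies on the centre line of the jaws, within the pads' length; the fingertips stand 8 mm ahead of it and the grasp point (between the pads) lies 11 mm behind it; z points along the fingers, y is the line along which they close (so a half turn about z gives the same grasp; the last joint's range is limited). The gripper opens to 85 mm and grips with 20 to 120 N. Pads are 22 mm wide; open, the fingers measure 114 mm over their backs; the gripper's body (76 mm by 85 mm) begins 54 mm behind the grasp point. The pads swing forward as they close: fully open they stand 13 mm farther back than shut.
Start: joints at [1.152, 0.276, 1.505, -0, 1.361, -0.121], TCP at [0.169, 0.55, 0.239] pointing down, gripper open.
Joint ranges: [-2.89, 2.89], [-0.75, 2.08], [0.22, 2.7], [-1.18, 4.32], [0.11, 2.71], [-2.7, 2.7]. Speed limits (rad/s): [2.57, 2.57, 3.14, 3.14, 3.14, 3.14].

INTERFACE

Orientations are given as a 3x3 rotation matrix whose columns are the frame's x, y, z axes.
In Python, from plant import sense, optics, workorder, models gives the robot as it stands.
- The arm moves only by the tool arm_command, never from a script. Its argument "motion" is a list of rows, each a list of 7 numbers: the opening, from -1 (shut) to 1 (fully open), then the shift along the tool's x, y, z in a scale on which 1.0 is 1 m, then the turn, a rotation vector about the tool's x, y, z in parts of the range, where 1.0 means 120 degrees. In form: [[gripper, dx, dy, dz, wx, wy, wz], ...]. A call has 1 to 20 rows; each row is the pose to reach, as a shift and turn from the pose commanded when the call began, along the tool's axes at that moment; what a row does not reach only later rows make up. A row lasts 1/12 s, in which the tool goes at most 41.7 mm and 7.16 degrees, less where a joint would pass 70% of its speed; a pose out of reach is approached as far as the arm can. No shift or turn number may pass 1 either way. A call with a gripper value outside its range is refused whole. The fingers move at their own pace and stop on an object; "force" is the grip in N (left out, the last holds). Time passes only in rows, so rows that repeat a pose let the fingers close. It gives the time, the measured TCP pose, the force, the opening and the grip force at its end, in the units of the state.
- sense(): the state, without advancing time (a new reading comes with each control period).
- optics.read_camera(name): name is "side" or "top"; returns the picture (420x560x3 uint8, blue, green, red); there is no depth.
- optics.camera_model(name): a dict with "fx", "fy", "cx", "cy" (pixels), "dist" ([k1, k2, p1, p2, k3] as OpenCV has them; the pictures are not rectified), "T" (4x4, takes a point from camera to world coordinates). Camera axes: x right, y down, z forward; pixel columns grow to the right and rows downward; lengths in m; the calibration is good to about 2 mm. A picture is of the moment at which its call begins. camera_model takes no time and is no camera call.
- workorder.hand_in(): hands the job in; it is judged then, once.
Trained networks look in the newest picture that a camera, given by its name, has taken for a name from the list of things; names that differ only in an ending like _2 or _b are one class to them, and where a whole thing is asked for, a point or a joint stands for the part that bears it (a point fixed in the world has none). Each returns a list of dicts, best first, with "conf" (0 to 1); they miss things now and then, are a little off and sometimes report something else, mostly with a low value. They report only what shows in the picture. A call takes as long as a camera call. They do not tell look-alikes from the thing itself.
- models.recognise(query, camera): "at" ([x, y, z] in m, in world coordinates, good to about 4 mm: the middle of the surface that is visible of it).
The state is a dict: "clock": time; "joint_positions": joint angles; "joint_velocities": joint speeds; "effort": joint torques, N m; "tool_pos": TCP position; "tcp_rot": TCP orientation; "contact_force": force on the tool from outside, world axes, zero at the start; "ft_torque": the same for the moment, N m; "width": opening from 0.0 (shut) to 1.0 (fully open); "grip_force": force on a finger pad.
Only numpy, scipy, OpenCV 4.12 (cv2) and the standard library are available. Lean on these libraries where they do the work, as an engineer would, in place of code of your own. Each camera call takes 0.05 s, during which the arm holds its last target. There are 200 camera calls.

TASK

Set out the material samples for the visitors, in this order: lay the walnut block flat on the counter midway between the birch log and the leather board, its long sides running along the line from one to the other; put the round dish centred on top of the block; then stand the cork-topped jar in the middle of the half of the leather board that is nearer the log; and last the white-capped bottle in the middle of the other half. Put each thing down without dropping it or tipping it over, and leave the sample rack, the wooden case and the mug where they are.

Things in the scene. Friction and masses are not known exactly. Their poses are not given: they have to be found in the camera images.
- log: Fixed: an upright cut of white birch log, 140 mm across, 80 mm high, with dark flecks on its bark. Origin at the centre of its underside. It stands on one side (left or right), the leather board on the other; which is which changes. Its own yaw means nothing to the eye.
- board: Fixed: flat red-brown leather board, 110 mm (its x, away from the robot) by 140 mm (its y, sideways), 8 mm thick. Origin at the centre of its underside. A thin dark seam (along x, at y = 0) divides it into two halves 70 mm wide, their middles 35 mm from the centre along +y and -y; one half is on the log's side. Its centre and the log's are about 440 mm apart.
- block: Loose: a walnut (dark wood) block, 80 mm long (its x), 44 mm wide (its y), 30 mm high. Origin at the centre of its underside. About 100 g.
- dish: Loose: a flat round clear plastic dish with a closed lid, filled by a thick cork disc (49 mm across) that shows brown from above, 60 mm across, 20 mm high. Solid to the touch. Origin at the centre of its underside. About 50 g.
- jar: Loose: a clear glass jar 40 mm across up to 46 mm height, with a broad cork stopper 36 mm across above that, 64 mm high in all; three wood pins faintly seen inside. Origin at the centre of its underside. About 80 g.
- bottle: Loose: a slim amber glass bottle 34 mm across up to 60 mm height, then a neck and a white cap 23 mm across, 90 mm high in all. Origin at the centre of its underside. About 70 g.
- rack: Bystander, loose: a clear sample rack with five black cards with steel grips, 110 by 90 mm, 77 mm high. Origin at the centre of its underside. Leave alone.
- case: Bystander, loose: a closed pale wooden case, 150 by 110 mm, 75 mm high. Origin at the centre of its underside. Leave alone.
- mug: Bystander, loose: a white mug, 76 mm across, 85 mm high, with a handle. Origin at the centre of its underside. Leave alone.
Mind the look-alikes: they are no part of the job. Leave any blue, pink or yellow look-alike of the block alone.

How it is judged:
On the way, in this order (a step that is already met when the one before it is completed fails the run):
1. the walnut block lies midway between log and board, lengthwise along their line, released (x of block in the frame of log between -0.015 and 0.015 m and height (world z) of block between -0.004 and 0.004 m and angle between the x axis of block and the y axis of log, either way round below 0.25 rad and angle between block's own z axis and vertical below 0.1 rad and ((y of log in the frame of board above 0 m and y of block in the frame of log between -0.235 and -0.205 m) or (not (y of log in the frame of board above 0 m) and y of block in the frame of log between 0.205 and 0.235 m)) and linear speed of block below 0.02 m/s and angular speed of block below 0.2 rad/s and contact force between block and the fingers below 0.1 N), for 0.2 s.
2. the dish rests centred on the block, released (x of block in the frame of log between -0.015 and 0.015 m and height (world z) of block between -0.004 and 0.004 m and angle between the x axis of block and the y axis of log, either way round below 0.25 rad and angle between each of block, dish's own z axis and vertical below 0.1 rad and ((y of log in the frame of board above 0 m and y of block in the frame of log between -0.235 and -0.205 m) or (not (y of log in the frame of board above 0 m) and y of block in the frame of log between 0.205 and 0.235 m)) and horizontal distance between dish and block below 0.012 m and z of dish in the frame of block between 0.026 and 0.034 m and linear speed of dish below 0.02 m/s and angular speed of dish below 0.2 rad/s and contact force between dish and the fingers below 0.1 N), for 0.2 s.
3. the jar stands in the middle of the board's half nearer the log, released (x of jar in the frame of board between -0.015 and 0.015 m and z of jar in the frame of board between 0.004 and 0.012 m and angle between jar's own z axis and vertical below 0.1 rad and ((y of log in the frame of board above 0 m and y of jar in the frame of board between 0.02 and 0.05 m) or (not (y of log in the frame of board above 0 m) and y of jar in the frame of board between -0.05 and -0.02 m)) and linear speed of jar below 0.02 m/s and angular speed of jar below 0.2 rad/s and contact force between jar and the fingers below 0.1 N), for 0.2 s.
4. the bottle stands in the middle of the other half, released (x of bottle in the frame of board between -0.015 and 0.015 m and z of bottle in the frame of board between 0.004 and 0.012 m and angle between bottle's own z axis and vertical below 0.1 rad and ((y of log in the frame of board above 0 m and y of bottle in the frame of board between -0.05 and -0.02 m) or (not (y of log in the frame of board above 0 m) and y of bottle in the frame of board between 0.02 and 0.05 m)) and linear speed of bottle below 0.02 m/s and angular speed of bottle below 0.2 rad/s and contact force between bottle and the fingers below 0.1 N), for 0.2 s.
At the end, for the whole second after the job is handed in: Block flat, within 15 mm each way of the midpoint of log and board and 0.25 rad of their line; dish flat on it, centred within 12 mm; jar standing within 15 mm each way of the middle of the board half nearer the log, bottle likewise on the other; all released and at rest (all of step 2 and all of step 3 and all of step 4 and linear speed of block below 0.02 m/s and angular speed of block below 0.2 rad/s and contact force between block and the fingers below 0.1 N); the robot touches nothing.
It fails at once if the rack, the case or the mug is shifted by more than 20 mm (distance of any of rack, case, mug from where it was at the start of the episode above 0.02 m).
It fails at once if the jar or the bottle is tipped over (angle between any of jar, bottle's own z axis and vertical above 0.7 rad).
It fails at once if a thing is dropped (moves faster than 0.6 m/s, as after a fall of 2 cm, with no finger on it) ((linear speed of block above 0.6 m/s and contact force between block and the fingers below 0.02 N) or (linear speed of dish above 0.6 m/s and contact force between dish and the fingers below 0.02 N) or (linear speed of jar above 0.6 m/s and contact force between jar and the fingers below 0.02 N) or (linear speed of bottle above 0.6 m/s and contact force between bottle and the fingers below 0.02 N)).
It also fails if it takes over 115 s, if anything falls off the work surface, if the arm or the gripper's body presses on something with over 40 N, if the wrist force passes 120 N, or if a joint passes its speed limit or range.

## Working session

There is one attempt and no reset: what is moved stays moved. The work goes in short steps, Python scripts to look and compute and a tool call to move; the robot and the scene stay as the last step left them, time stands still between calls to the robot, and variables do not carry over. Pictures are saved under pics/ and viewed, at most 14 in all, crops included, and the job is handed in when it is done.

Besides the shell and the picture viewer there is one more tool, called after "Call:" by a JSON object that holds its "name" and its "arguments", one argument or row to a line. arm_command: Moves the arm, as the interface text tells. Its arguments: {"type":"object","properties":{"motion":{"type":"array"},"force":{"type":"number"}},"required":["motion"]}

```bash
mkdir -p pics
cat > look.py <<'E'
import numpy as np, cv2
from plant import sense, optics, workorder, models
def snap(n,f):
    im=np.array(optics.read_camera(n)); cv2.imwrite('pics/'+f+'.png',im); return im
def ray(n,uv):
    c=optics.camera_model(n); K=np.array([[c['fx'],0,c['cx']],[0,c['fy'],c['cy']],[0,0,1]])
    p=cv2.undistortPoints(np.array([[uv]],float),K,np.array(c['dist']))[0,0]
    T=np.array(c['T']); return T[:3,3],T[:3,:3]@np.array([p[0],p[1],1])
def onz(n,uv,z):
    o,d=ray(n,uv); return o+d*(z-o[2])/d[2]
def proj(n,P):
    c=optics.camera_model(n); K=np.array([[c['fx'],0,c['cx']],[0,c['fy'],c['cy']],[0,0,1]])
    Ti=np.linalg.inv(np.array(c['T'])); 
    return cv2.projectPoints(np.atleast_2d(np.array(P,float)),cv2.Rodrigues(Ti[:3,:3])[0],Ti[:3,3],K,np.array(c['dist']))[0][:,0]
E
python3 - <<'E'
from look import *
np.set_printoptions(precision=3,suppress=True)
for n in('top','side'):
    snap(n,n+'0'); print(n,np.array(optics.camera_model(n)['T']))
    for q in 'log board block dish jar bottle rack case mug'.split():
        print(q,[(np.round(d['at'],3).tolist(),round(d['conf'],2),proj(n,d['at'])[0].round().tolist()) for d in models.recognise(q,n)])
s=sense();print(s['clock'],s['tcp_rot'],s['tool_pos'],s['width'])
E
```

```text
top [[ 0.025 -0.998  0.055  0.476]
 [-1.    -0.025  0.01   0.006]
 [-0.008 -0.055 -0.998  1.35 ]
 [ 0.     0.     0.     1.   ]]
log [([0.599, -0.222, 0.081], 0.8, [362.0, 197.0])]
board [([0.607, 0.211, 0.012], 0.62, [217.0, 193.0])]
block [([0.32, 0.31, 0.028], 0.96, [180.0, 286.0]), ([0.406, 0.226, 0.028], 0.84, [209.0, 259.0]), ([0.524, 0.453, 0.03], 0.73, [136.0, 217.0]), ([0.439, 0.35, 0.039], 0.7, [168.0, 246.0]), ([0.381, 0.46, 0.031], 0.67, [133.0, 264.0])]
dish [([0.45, -0.093, 0.017], 0.74, [315.0, 246.0])]
jar [([0.423, -0.356, 0.065], 0.45, [405.0, 258.0])]
bottle []
rack [([0.663, 0.427, 0.057], 0.66, [144.0, 171.0])]
case [([0.625, -0.433, 0.074], 0.97, [432.0, 190.0])]
mug [([0.787, 0.014, 0.031], 0.7, [282.0, 135.0])]
side [[ 0.768 -0.507  0.392  0.138]
 [-0.641 -0.592  0.489 -0.505]
 [-0.016 -0.627 -0.779  0.869]
 [ 0.     0.     0.     1.   ]]
log [([0.58, -0.242, 0.081], 0.98, [364.0, 254.0])]
board []
block [([0.316, 0.301, 0.032], 0.68, [144.0, 186.0]), ([0.401, 0.219, 0.028], 0.63, [187.0, 189.0]), ([0.372, 0.445, 0.028], 0.63, [138.0, 149.0]), ([0.434, 0.337, 0.032], 0.62, [175.0, 158.0]), ([0.516, 0.451, 0.028], 0.62, [179.0, 126.0])]
dish [([0.652, 0.409, 0.052], 0.71, [223.0, 108.0]), ([0.601, -0.444, 0.074], 0.63, [444.0, 315.0]), ([0.444, -0.098, 0.021], 0.6, [275.0, 260.0])]
jar [([0.421, -0.365, 0.063], 0.91, [353.0, 345.0])]
bottle [([0.445, 0.106, 0.055], 0.8, [224.0, 199.0]), ([0.583, -0.24, 0.081], 0.66, [365.0, 253.0])]
rack [([0.652, 0.41, 0.054], 0.85, [223.0, 107.0])]
case [([0.602, -0.443, 0.074], 0.57, [444.0, 314.0]), ([0.608, 0.206, 0.002], 0.28, [252.0, 162.0])]
mug [([0.767, 0.005, 0.052], 0.67, [343.0, 162.0])]
1.0 [[-0.956  0.293  0.   ]
 [ 0.293  0.956  0.   ]
 [ 0.     0.    -1.   ]] [0.169 0.55  0.239] 1.0001400652666983
```

View pics/top0.png

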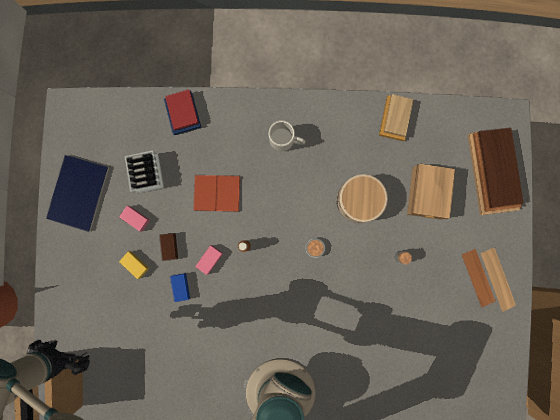

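View pics/side0.png

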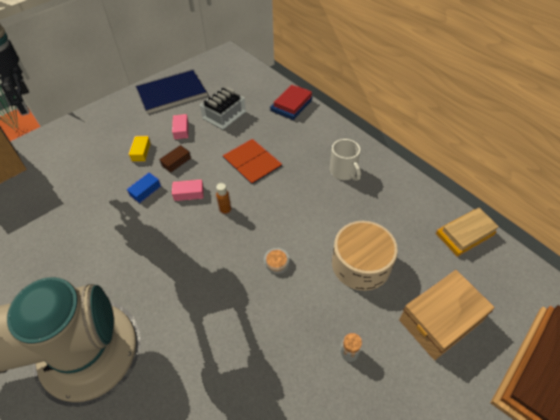

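The top picture shows the walnut block at (168,246), board at (217,193) with the log to its right at (362,197), dish (315,246), jar (405,258) and bottle cap (243,246). The side picture has the block at (175,158), bottle (223,198), dish (276,260) and jar (352,345). The log stands at y<0 and the board at y>0. Next I fit the shapes in both views.

```bash
cat > fit.py <<'E'
from look import *
from scipy.optimize import minimize
S=4
def cyl(r,z0,z1):
    a=np.linspace(0,2*np.pi,40,endpoint=False); c=np.c_[r*np.cos(a),r*np.sin(a)]
    return np.vstack([np.c_[c,np.full(40,z)] for z in(z0,z1)])
def box(a,b,z0,z1): return np.array([[i*a/2,j*b/2,z] for i in(-1,1) for j in(-1,1) for z in(z0,z1)])
M=dict(block=[box(.08,.044,0,.03)],board=[box(.11,.14,0,.008)],log=[cyl(.07,0,.08)],dish=[cyl(.0245,.002,.018)],
 jar=[cyl(.018,.046,.064)],bottle=[cyl(.017,0,.06),cyl(.0115,.06,.09)])
def place(P,p):
    x,y,z,w=p; R=np.array([[np.cos(w),-np.sin(w),0],[np.sin(w),np.cos(w),0],[0,0,1]]); return P@R.T+[x,y,z]
def sil(n,parts,p,org,size):
    m=np.zeros((size*S,size*S),np.float32)
    for P in parts:
        h=cv2.convexHull(((proj(n,place(P,p))-org+.5)*S).astype(np.float32))
        cv2.fillConvexPoly(m,np.round(h*16).astype(np.int32),1,shift=4)
    return m
def fit(name,p0,ims,cams=('top','side'),yaw=False,z=True,parts=None):
    parts=parts or M[name]; data=[]
    for n in cams:
        size=70 if name in('log','board') else 40
        org=np.floor(proj(n,[[p0[0],p0[1],.03]])[0]-size/2); o=org.astype(int)
        c=cv2.resize(ims[n][o[1]:o[1]+size,o[0]:o[0]+size],None,fx=S,fy=S,interpolation=cv2.INTER_CUBIC)
        g=sil(n,parts,p0,org,size); far=cv2.dilate(g,np.ones((49,49)))
        near=cv2.erode(g,np.ones((17,17)))
        m=np.where(near>0,cv2.GC_FGD,np.where(g>0,cv2.GC_PR_FGD,np.where(far>0,cv2.GC_PR_BGD,cv2.GC_BGD))).astype(np.uint8)
        cv2.grabCut(c,m,None,np.zeros((1,65)),np.zeros((1,65)),6,cv2.GC_INIT_WITH_MASK)
        data.append((n,org,size,((m==1)|(m==3)).astype(np.float32),c))
    def full(v): return [v[0]/100,v[1]/100,(v[2]/100 if z else p0[2]),(v[3]/10 if yaw else p0[3])]
    def cost(v):
        e=0
        for n,org,size,m,c in data:
            s=sil(n,parts,full(v),org,size); e+=1-np.minimum(s,m).sum()/np.maximum(s,m).sum()
        return e/len(data)+(.02*abs(v[2]) if z else 0)
    v0=np.array([p0[0]*100,p0[1]*100,p0[2]*100,p0[3]*10]); best=None
    for k in range(2):
        r=minimize(cost,v0,method='Nelder-Mead',options=dict(initial_simplex=np.vstack([v0]+[v0+np.eye(4)[i]*[1.,1,.5,2][i] for i in range(4)]),maxiter=250,xatol=.003,fatol=1e-5)); v0=r.x
    out=[]
    for n,org,size,m,c in data:
        c=c.copy()
        for a,col in((m,(0,255,0)),(sil(n,parts,full(r.x),org,size),(255,0,255))):
            cv2.drawContours(c,cv2.findContours(a.astype(np.uint8),0,1)[0],-1,col,1)
        out.append(cv2.resize(c,(130,130)))
    return np.array(full(r.x)),r.fun,np.vstack(out)
E
cat > run1.py <<'E'
from fit import *
ims={n:cv2.imread(f'pics/{n}0.png') for n in('top','side')}
P=[('block',(.437,.343,0,1.5),1),('board',(.608,.208,0,0),1),('log',(.595,-.23,0,0),0),('dish',(.447,-.095,0,0),0),('jar',(.422,-.36,0,0),0),('bottle',(.445,.11,0,0),0)]
t=[]
for n,p,y in P:
    r,e,im=fit(n,p,ims,yaw=y); t.append(im); print(n,r.round(4),round(float(e),3))
    for c in('top','side'): print('  ',c,fit(n,[*r[:2],0,r[3]],ims,(c,),yaw=y,z=False)[0].round(4))
cv2.imwrite('pics/fits.png',np.hstack(t))
E
python3 run1.py
```

```text
block [4.3690e-01 3.3940e-01 3.0000e-04 2.1762e+00] 0.334
   top [0.4404 0.3406 0.     3.2885]
   side [0.4379 0.3394 0.     2.1507]
board [6.076e-01 2.105e-01 2.000e-04 3.300e-03] 0.031
   top [0.6075 0.2122 0.     0.0039]
   side [0.6103 0.2108 0.     0.0026]
log [ 0.5979 -0.2283 -0.      0.    ] 0.047
   top [ 0.5976 -0.226   0.      0.    ]
   side [ 0.5977 -0.228   0.      0.    ]Traceback (most recent call last):
  File "run1.py", line 6, in <module>
    r,e,im=fit(n,p,ims,yaw=y); t.append(im); print(n,r.round(4),round(float(e),3))
           ~~~^^^^^^^^^^^^^^^
  File "fit.py", line 37, in fit
    r=minimize(cost,v0,method='Nelder-Mead',options=dict(initial_simplex=np.vstack([v0]+[v0+np.eye(4)[i]*[1.,1,.5,2][i] for i in range(4)]),maxiter=250,xatol=.003,fatol=1e-5)); v0=r.x
    res = _minimize_neldermead(fun, x0, args, callback, bounds=bounds,
                               **options)
    fxr = func(xr)
    fx = function(np.copy(x), *(wrapper_args + args))
  File "fit.py", line 33, in cost
    s=sil(n,parts,full(v),org,size); e+=1-np.minimum(s,m).sum()/np.maximum(s,m).sum()
  File "fit.py", line 15, in sil
    h=cv2.convexHull(((proj(n,place(P,p))-org+.5)*S).astype(np.float32))
                       ~~~~^^^^^^^^^^^^^^
  File "look.py", line 12, in proj
    c=optics.camera_model(n); K=np.array([[c['fx'],0,c['cx']],[0,c['fy'],c['cy']],[0,0,1]])
ValueError: time passes only in moves, steps and waits
```

```bash
sed -i "s/^def snap/import functools\ncam=functools.cache(optics.camera_model)\ndef snap/; s/c=optics.camera_model(n)/c=cam(n)/" look.py
sed -i "s/,1.5),1)/,0.05),1)/" run1.py; python3 run1.py
```

```text
block [ 4.396e-01  3.453e-01 -2.000e-04  1.512e-01] 0.297
   top [0.4392 0.3511 0.     0.141 ]
   side [0.4405 0.3531 0.     0.1398]
board [6.076e-01 2.105e-01 2.000e-04 3.300e-03] 0.031
   top [0.6075 0.2122 0.     0.0039]
   side [0.6103 0.2108 0.     0.0026]
log [ 0.5979 -0.2283 -0.      0.    ] 0.047
   top [ 0.5976 -0.226   0.      0.    ]
   side [ 0.5977 -0.228   0.      0.    ]
dish [ 0.4476 -0.0957  0.0005  0.    ] 0.118
   top [ 0.4472 -0.0939  0.      0.    ]
   side [ 0.4482 -0.0958  0.      0.    ]
jar [ 0.4242 -0.3586  0.0009  0.    ] 0.126
   top [ 0.4239 -0.3574  0.      0.    ]
   side [ 0.4257 -0.3582  0.      0.    ]
bottle [0.4481 0.1175 0.0029 0.    ] 0.116
   top [0.4481 0.1216 0.     0.    ]
   side [0.4496 0.1195 0.     0.    ]
```

View pics/fits.png

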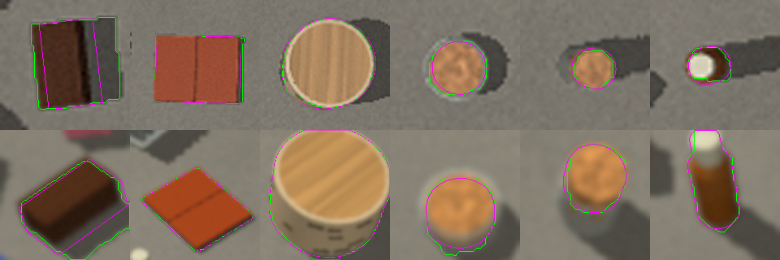

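Fits are good (green mask, magenta model) except the block, whose mask swallowed its shadow, and partly the bottle. I'll redo those two with colour masks.

```bash
python3 - <<'E'
s=open('fit.py').read()
s=s.replace("        data.append","        b=c.astype(int)\n        if name=='block': m=((b[...,2]-b[...,0]>14)&(far>0)).astype(np.uint8)\n        if name=='bottle': m=(((b.min(2)>150)|(b[...,2]-b[...,0]>45))&(far>0)).astype(np.uint8)\n        data.append")
open('fit.py','w').write(s)
E
python3 - <<'E'
from fit import *
ims={n:cv2.imread(f'pics/{n}0.png') for n in('top','side')}
t=[]
for n,p,y,pp in [('block',(.439,.345,0,.1),1,None),('bottle',(.448,.113,0,0),0,None)]:
    r,e,im=fit(n,p,ims,yaw=y,parts=pp); t.append(im); print(n,r.round(4),round(float(e),3))
    for c in('top','side'):
        q,e,_=fit(n,[*r[:2],0,r[3]],ims,(c,),yaw=y,z=False,parts=pp); print('  ',c,q.round(4),e)
cv2.imwrite('pics/fits2.png',cv2.resize(np.hstack(t),None,fx=2,fy=2))
E
```

```text
block [0.4377 0.3552 0.0011 0.1319] 0.275
   top [0.4377 0.3555 0.     0.1349] 0.1079217791557312
   side [0.4344 0.3591 0.     0.1557] 0.43755120038986206
bottle [ 0.4486  0.1211 -0.      0.    ] 0.295
   top [0.4486 0.1211 0.     0.    ] 0.28735631704330444
   side [0.4503 0.1221 0.     0.    ] 0.2971186637878418
```

View pics/fits2.png

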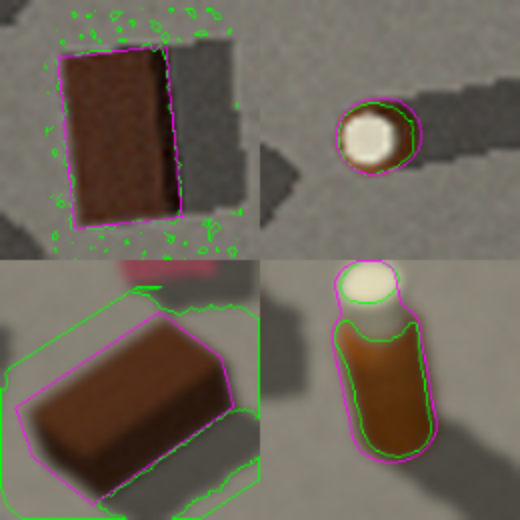

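The block fits at (0.437, 0.355) with yaw 0.135, and the bottle at (0.449, 0.121). Both fits match the outlines in both views. Targets: block midpoint (0.603, -0.008), board at (0.609, 0.211).

```bash
cat > go.py <<'E'
# usage: go.py x y z yawdeg_of_tool_y : shift/turn in tool axes
import sys; from look import *
from scipy.spatial.transform import Rotation as Ro
x,y,z,w=map(float,sys.argv[1:]); s=sense(); R=np.array(s['tcp_rot']); a=np.radians(w)
yv=np.array([np.cos(a),np.sin(a),0]); T=np.c_[np.cross(yv,[0,0,-1]),yv,[0,0,-1]]
print(s['clock'],(R.T@(np.array([x,y,z])-s['tool_pos'])).round(4),np.degrees(Ro.from_matrix(R.T@T).as_rotvec()).round(2),np.round(s['tool_pos'],4),np.round(s['joint_positions'],2))
E
python3 go.py .437 .355 .12 97.7
```

```text
1.0 [-0.3136 -0.1074  0.1193] [ 1.000e-02 -0.000e+00 -2.476e+01] [0.1687 0.5497 0.2393] [ 1.15  0.28  1.5   0.    1.36 -0.12]
```

Careful with the scale: turns go in shares of 120 degrees. That gives: -24.76 degrees is -0.2063.

Call:
{"name": "arm_command", "arguments": {
  "motion": [
    [1,-0.15,-0.05,0,0,0,-0.1],
    [1,-0.15,-0.05,0,0,0,-0.1],
    [1,-0.15,-0.05,0,0,0,-0.1],
    [1,-0.15,-0.05,0,0,0,-0.1],
    [1,-0.3136,-0.1074,0.06,0,0,-0.2063],
    [1,-0.3136,-0.1074,0.06,0,0,-0.2063],
    [1,-0.3136,-0.1074,0.1193,0,0,-0.2063],
    [1,-0.3136,-0.1074,0.1193,0,0,-0.2063],
    [1,-0.3136,-0.1074,0.1193,0,0,-0.2063],
    [1,-0.3136,-0.1074,0.1193,0,0,-0.2063],
    [1,-0.3136,-0.1074,0.1193,0,0,-0.2063],
    [1,-0.3136,-0.1074,0.1193,0,0,-0.2063]
  ],
  "force": 30
}}

```text
clock: 2.0
tool_pos: [0.437, 0.3552, 0.12]
tcp_rot: [[-0.991, -0.133, -0.001], [-0.133, 0.991, 0.0], [0.001, 0.001, -1.0]]
contact_force: [0.2, 0.7, 0.5]
width: 0.998
grip_force: 0.0
```

```bash
python3 go.py .437 .355 .014 97.7
python3 - <<'E'
from look import *
im=snap('top','a'); im2=snap('side','b')
c=[cv2.resize(i[y:y+90,x:x+120],None,fx=3.3,fy=3.3,interpolation=2) for i,x,y in((im,110,200),(im2,110,100))]
cv2.imwrite('pics/c1.png',np.hstack(c))
E
```

```text
2.0 [-1.00e-04 -3.00e-04  1.06e-01] [ 0.03 -0.05 -0.08] [0.437  0.3552 0.12  ] [ 0.56  0.35  1.71  0.    1.08 -1.15]
```

View pics/c1.png

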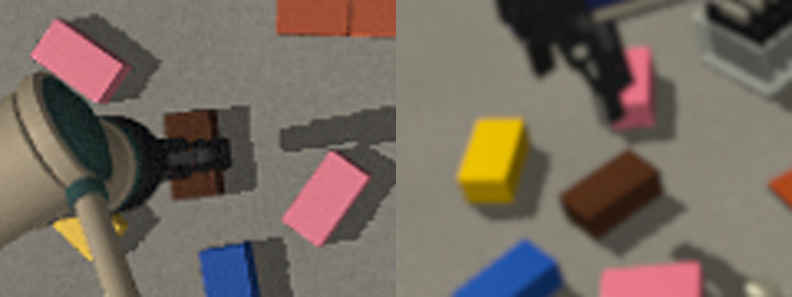

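The gripper sits above the walnut block (crop left at about (195,155)) and is aligned with it across its width, with neighbours clear. I'll go down and grip.

Call:
{"name": "arm_command", "arguments": {
  "motion": [
    [1,0,0,0.035,0,0,0],
    [1,0,0,0.07,0,0,0],
    [1,0,0,0.095,0,0,0],
    [1,0,0,0.106,0,0,0],
    [1,0,0,0.106,0,0,0],
    [1,0,0,0.106,0,0,0],
    [0,0,0,0.106,0,0,0],
    [-0.5,0,0,0.106,0,0,0],
    [-1,0,0,0.106,0,0,0],
    [-1,0,0,0.106,0,0,0],
    [-1,0,0,0.106,0,0,0],
    [-1,0,0,0.106,0,0,0],
    [-1,0,0,0.106,0,0,0],
    [-1,0,0,0.106,0,0,0]
  ],
  "force": 30
}}

```text
clock: 3.27
tool_pos: [0.4378, 0.3556, 0.0154]
tcp_rot: [[-0.991, -0.134, 0.002], [-0.134, 0.991, 0.002], [-0.002, 0.001, -1.0]]
contact_force: [-0.7, 0.5, 7.7]
width: 0.51
grip_force: 32.3
```

Call:
{"name": "arm_command", "arguments": {
  "motion": [
    [-1,0,0,-0.02,0,0,0],
    [-1,0,0,-0.05,0,0,0],
    [-1,0,0,-0.08,0,0,0],
    [-1,0,0,-0.11,0,0,0],
    [-1,0,0,-0.14,0,0,0],
    [-1,0,0,-0.14,0,0,0],
    [-1,0,0,-0.14,0,0,0]
  ]
}}

```text
clock: 3.85
tool_pos: [0.438, 0.3556, 0.156]
tcp_rot: [[-0.991, -0.134, 0.004], [-0.134, 0.991, 0.003], [-0.004, 0.002, -1.0]]
contact_force: [-0.4, -0.8, -2.3]
width: 0.505
grip_force: 31.4
```

```bash
python3 go.py .603 -.008 .155 -1.4
```

```text
3.85 [-0.1149 -0.3824  0.0007] [2.900e-01 8.000e-02 9.909e+01] [0.438  0.3556 0.156 ] [ 0.56  0.32  1.66  0.    1.16 -1.15]
```

Scaled: 99.1 degrees is 0.8258.

Call:
{"name": "arm_command", "arguments": {
  "motion": [
    [-1,-0.008,-0.025,0,0,0,0.05],
    [-1,-0.016,-0.05,0,0,0,0.1],
    [-1,-0.024,-0.08,0,0,0,0.1583],
    [-1,-0.033,-0.11,0,0,0,0.2167],
    [-1,-0.042,-0.14,0,0,0,0.275],
    [-1,-0.051,-0.17,0,0,0,0.3333],
    [-1,-0.06,-0.2,0,0,0,0.3917],
    [-1,-0.069,-0.23,0,0,0,0.45],
    [-1,-0.078,-0.26,0,0,0,0.5083],
    [-1,-0.087,-0.29,0,0,0,0.5667],
    [-1,-0.096,-0.32,0,0,0,0.625],
    [-1,-0.102,-0.34,0,0,0,0.6833],
    [-1,-0.108,-0.36,0,0,0,0.7333],
    [-1,-0.112,-0.372,0,0,0,0.7833],
    [-1,-0.1149,-0.3824,0,0.0024,0.0007,0.8258],
    [-1,-0.1149,-0.3824,0,0.0024,0.0007,0.8258],
    [-1,-0.1149,-0.3824,0,0.0024,0.0007,0.8258],
    [-1,-0.1149,-0.3824,0,0.0024,0.0007,0.8258]
  ]
}}

```text
clock: 5.35
tool_pos: [0.6009, -0.0078, 0.1527]
tcp_rot: [[0.023, 1.0, -0.007], [1.0, -0.023, -0.001], [-0.002, -0.007, -1.0]]
contact_force: [0.4, -0.2, -1.3]
width: 0.508
grip_force: 31.3
```

```bash
python3 go.py .603 -.008 .018 -1.4
```

```text
5.35 [1.000e-04 3.000e-03 1.347e-01] [-0.39  0.09  0.11] [ 0.6009 -0.0078  0.1527] [-0.13  0.38  1.58 -0.    1.19 -0.1 ]
```

Call:
{"name": "arm_command", "arguments": {
  "motion": [
    [-1,0,0.001,0.03,0,0,0],
    [-1,0,0.001,0.06,0,0,0],
    [-1,0,0.001,0.09,0,0,0],
    [-1,0,0.001,0.11,0,0,0],
    [-1,0,0.001,0.12,0,0,0],
    [-1,0,0.001,0.12,0,0,0],
    [-1,0,0.001,0.12,0,0,0],
    [-1,0,0.001,0.12,0,0,0]
  ]
}}

```text
clock: 6.02
tool_pos: [0.6039, -0.0086, 0.0355]
tcp_rot: [[0.024, 1.0, -0.001], [1.0, -0.024, -0.003], [-0.003, -0.001, -1.0]]
contact_force: [1.0, -0.5, -0.9]
width: 0.509
grip_force: 31.3
```

```bash
python3 go.py .603 -.008 .016 -1.4
```

```text
6.0167 [ 0.0007 -0.0009  0.0195] [-0.05  0.16  0.04] [ 0.6039 -0.0086  0.0355] [-0.13  0.49  1.72 -0.    0.93 -0.1 ]
```

Call:
{"name": "arm_command", "arguments": {
  "motion": [
    [-1,0.0007,-0.001,0.007,0,0,0],
    [-1,0.0007,-0.001,0.013,0,0,0],
    [-1,0.0007,-0.001,0.017,0,0,0],
    [-1,0.0007,-0.001,0.019,0,0,0],
    [-1,0.0007,-0.001,0.019,0,0,0],
    [-1,0.0007,-0.001,0.019,0,0,0],
    [-1,0.0007,-0.001,0.019,0,0,0]
  ]
}}

```text
clock: 6.6
tool_pos: [0.6013, -0.0081, 0.0154]
tcp_rot: [[0.025, 1.0, -0.004], [1.0, -0.025, -0.002], [-0.002, -0.004, -1.0]]
contact_force: [-2.8, 0.4, 5.9]
width: 0.508
grip_force: 32.2
```

Call:
{"name": "arm_command", "arguments": {
  "motion": [
    [-0.3,0,0,-0.001,0,0,0],
    [0.2,0,0,-0.001,0,0,0],
    [0.5,0,0,-0.001,0,0,0],
    [1,0,0,-0.001,0,0,0],
    [1,0,0,-0.001,0,0,0],
    [1,0,0,-0.001,0,0,0],
    [1,0,0,-0.001,0,0,0],
    [1,0,0,-0.02,0,0,0],
    [1,0,0,-0.05,0,0,0],
    [1,0,0,-0.09,0,0,0],
    [1,0,0,-0.13,0,0,0],
    [1,0,0,-0.16,0,0,0],
    [1,0,0,-0.16,0,0,0],
    [1,0,0,-0.16,0,0,0]
  ]
}}

```text
clock: 7.77
tool_pos: [0.6035, -0.0079, 0.1774]
tcp_rot: [[0.024, 1.0, 0.001], [1.0, -0.024, -0.003], [-0.003, 0.001, -1.0]]
contact_force: [0.7, -0.2, -0.7]
width: 1.0
grip_force: 0.0
```

```bash
python3 go.py .4478 -.0952 .12 -1.4
```

```text
7.7667 [-0.0909 -0.1536  0.0575] [ 0.08  0.17 -0.  ] [ 0.6035 -0.0079  0.1774] [-0.13  0.36  1.54 -0.    1.24 -0.1 ]
```

Move above the dish, then check the block.

Call:
{"name": "arm_command", "arguments": {
  "motion": [
    [1,-0.02,-0.035,0,0,0,0],
    [1,-0.04,-0.07,0,0,0,0],
    [1,-0.06,-0.105,0,0,0,0],
    [1,-0.08,-0.135,0.02,0,0,0],
    [1,-0.0909,-0.1536,0.0575,0,0,0],
    [1,-0.0909,-0.1536,0.0575,0,0,0],
    [1,-0.0909,-0.1536,0.0575,0,0,0],
    [1,-0.0909,-0.1536,0.0575,0,0,0]
  ]
}}

```text
clock: 8.43
tool_pos: [0.4467, -0.0951, 0.1178]
tcp_rot: [[0.025, 1.0, -0.004], [1.0, -0.025, -0.002], [-0.002, -0.004, -1.0]]
contact_force: [0.6, -0.2, 0.7]
width: 0.997
grip_force: 0.0
```

```bash
python3 go.py .4478 -.0952 .017 -1.4
python3 - <<'E'
from fit import *
ims={n:snap(n,n+'2') for n in('top','side')}
r,e,im=fit('block',(.602,-.008,0,1.55),ims,('top',),yaw=True,z=False); print(r.round(4),e)
i=ims['side']; c=i[110:290,180:400]; 
cv2.imwrite('pics/c2.png',np.hstack([cv2.resize(im,(420,420)),cv2.resize(c,None,fx=1.7,fy=420/180)]))
E
```

```text
8.4333 [1.000e-04 1.500e-03 1.008e-01] [-0.23  0.11 -0.04] [ 0.4467 -0.0951  0.1178] [-0.36  0.21  1.93 -0.    1.   -0.33]
[ 0.6001 -0.008   0.      1.5463] 0.14998072385787964
```

View pics/c2.png

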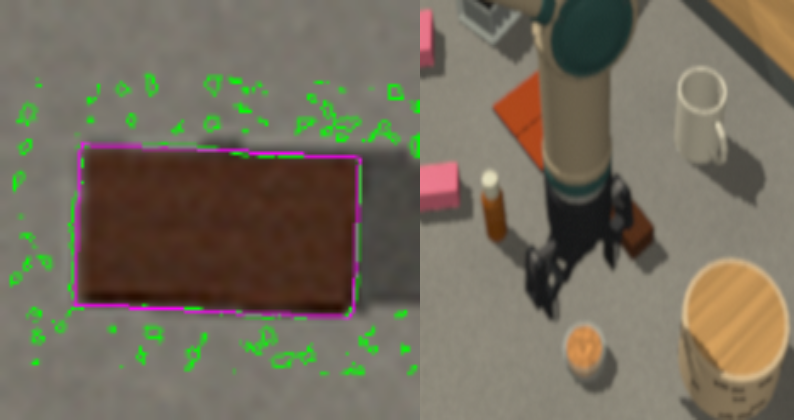

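The block (left) lies flat at (0.600, -0.008) along the line, matching the outline. The gripper hangs over the dish (right crop, about (585,350)). Descending.

Call:
{"name": "arm_command", "arguments": {
  "motion": [
    [1,0,0.0005,0.03,0,0,0],
    [1,0,0.0005,0.06,0,0,0],
    [1,0,0.0005,0.085,0,0,0],
    [1,0,0.0005,0.098,0,0,0],
    [1,0,0.0005,0.103,0,0,0],
    [1,0,0.0005,0.103,0,0,0],
    [0.6,0,0.0005,0.103,0,0,0],
    [0.3,0,0.0005,0.103,0,0,0],
    [0,0,0.0005,0.103,0,0,0],
    [-1,0,0.0005,0.103,0,0,0],
    [-1,0,0.0005,0.103,0,0,0],
    [-1,0,0.0005,0.103,0,0,0],
    [-1,0,0.0005,0.103,0,0,0]
  ],
  "force": 25
}}

```text
clock: 9.62
tool_pos: [0.4478, -0.0956, 0.0168]
tcp_rot: [[0.025, 1.0, -0.0], [1.0, -0.025, -0.003], [-0.003, -0.0, -1.0]]
contact_force: [0.3, 1.3, 6.0]
width: 0.684
grip_force: 26.3
```

Call:
{"name": "arm_command", "arguments": {
  "motion": [
    [-1,0,0,-0.015,0,0,0],
    [-1,0,0,-0.04,0,0,0],
    [-1,0,0,-0.07,0,0,0],
    [-1,0,0,-0.1,0,0,0],
    [-1,0,0,-0.11,0,0,0],
    [-1,0,0,-0.11,0,0,0],
    [-1,0,0,-0.11,0,0,0]
  ]
}}

```text
clock: 10.2
tool_pos: [0.4469, -0.0951, 0.1259]
tcp_rot: [[0.024, 1.0, -0.002], [1.0, -0.024, -0.003], [-0.003, -0.002, -1.0]]
contact_force: [0.6, 0.1, -0.7]
width: 0.686
grip_force: 27.4
```

```bash
python3 go.py .601 -.008 .125 -1.4
```

```text
10.2 [0.0909 0.1519 0.0004] [-0.11  0.18 -0.  ] [ 0.4469 -0.0951  0.1259] [-0.36  0.2   1.92 -0.    1.02 -0.33]
```

Call:
{"name": "arm_command", "arguments": {
  "motion": [
    [-1,0.01,0.015,0,0,0,0],
    [-1,0.025,0.04,0,0,0,0],
    [-1,0.04,0.065,0,0,0,0],
    [-1,0.055,0.09,0,0,0,0],
    [-1,0.07,0.115,0,0,0,0],
    [-1,0.083,0.14,0,0,0,0],
    [-1,0.0909,0.152,0,0,0,0],
    [-1,0.0909,0.152,0,0,0,0],
    [-1,0.0909,0.152,0.025,0,0,0],
    [-1,0.0909,0.152,0.05,0,0,0],
    [-1,0.0909,0.152,0.065,0,0,0],
    [-1,0.0909,0.152,0.065,0,0,0],
    [-1,0.0909,0.152,0.065,0,0,0],
    [-1,0.0909,0.152,0.065,0,0,0]
  ]
}}

```text
clock: 11.37
tool_pos: [0.6005, -0.0084, 0.0598]
tcp_rot: [[0.025, 1.0, -0.004], [1.0, -0.025, -0.003], [-0.003, -0.004, -1.0]]
contact_force: [0.6, -0.2, -0.3]
width: 0.683
grip_force: 27.4
```

```bash
python3 go.py .601 -.008 .047 -1.4
python3 - <<'E'
from look import *
im=snap('top','top3'); im2=snap('side','side3')
c=[cv2.resize(i[y:y+90,x:x+90],None,fx=4.4,fy=4.4,interpolation=2) for i,x,y in((im,245,150),(im2,260,170))]
cv2.imwrite('pics/c3.png',np.hstack(c))
E
```

```text
11.3667 [0.0004 0.0005 0.0128] [-0.22  0.15 -0.02] [ 0.6005 -0.0084  0.0598] [-0.13  0.46  1.7  -0.    0.99 -0.1 ]
```

View pics/c3.png

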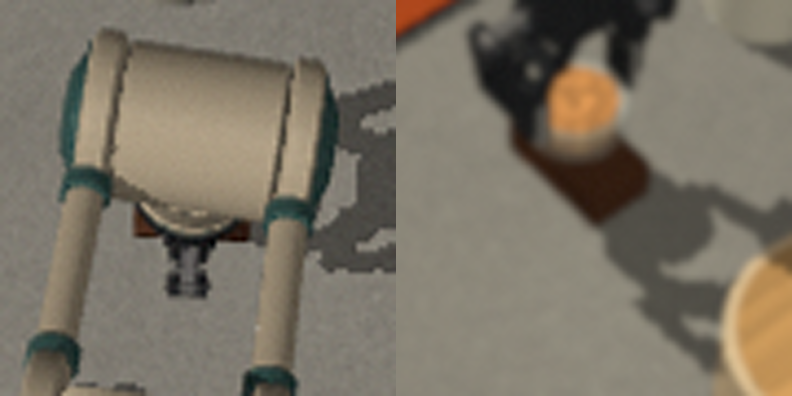

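The dish hangs in the gripper just above the block at about the right place. Lowering it.

Call:
{"name": "arm_command", "arguments": {
  "motion": [
    [-1,0,0.0005,0.005,0,0,0],
    [-1,0,0.0005,0.009,0,0,0],
    [-1,0,0.0005,0.0115,0,0,0],
    [-1,0,0.0005,0.0125,0,0,0],
    [-1,0,0.0005,0.0125,0,0,0],
    [-1,0,0.0005,0.0125,0,0,0]
  ]
}}

```text
clock: 11.97
tool_pos: [0.6012, -0.008, 0.047]
tcp_rot: [[0.024, 1.0, -0.004], [1.0, -0.024, -0.002], [-0.003, -0.004, -1.0]]
contact_force: [-0.1, 0.6, -0.6]
width: 0.685
grip_force: 27.4
```

Call:
{"name": "arm_command", "arguments": {
  "motion": [
    [-1,0,0,0.0008,0,0,0],
    [-1,0,0,0.0015,0,0,0],
    [-1,0,0,0.0015,0,0,0],
    [-1,0,0,0.0015,0,0,0]
  ]
}}

```text
clock: 12.3
tool_pos: [0.6013, -0.0081, 0.0468]
tcp_rot: [[0.024, 1.0, -0.003], [1.0, -0.024, -0.003], [-0.003, -0.003, -1.0]]
contact_force: [-2.6, 1.1, 5.9]
width: 0.684
grip_force: 28.0
```

Contact. Release and rise.

Call:
{"name": "arm_command", "arguments": {
  "motion": [
    [0.4,0,0,0,0,0,0],
    [0.5,0,0,0,0,0,0],
    [0.7,0,0,0,0,0,0],
    [1,0,0,0,0,0,0],
    [1,0,0,0,0,0,0],
    [1,0,0,0,0,0,0],
    [1,0,0,-0.02,0,0,0],
    [1,0,0,-0.05,0,0,0],
    [1,0,0,-0.09,0,0,0],
    [1,0,0,-0.13,0,0,0],
    [1,0,0,-0.13,0,0,0],
    [1,0,0,-0.13,0,0,0]
  ]
}}

```text
clock: 13.3
tool_pos: [0.6034, -0.008, 0.1785]
tcp_rot: [[0.024, 1.0, 0.003], [1.0, -0.024, -0.003], [-0.003, 0.003, -1.0]]
contact_force: [-0.2, 0.1, -0.2]
width: 0.999
grip_force: 0.0
```

```bash
python3 go.py .4248 -.358 .175 -40
```

```text
13.3 [-0.3543 -0.17    0.0041] [ 0.21  0.12 38.6 ] [ 0.6034 -0.008   0.1785] [-0.13  0.36  1.54 -0.    1.24 -0.1 ]
```

Call:
{"name": "arm_command", "arguments": {
  "motion": [
    [1,-0.036,-0.017,0,0,0,0],
    [1,-0.072,-0.034,0,0,0,0],
    [1,-0.108,-0.051,0,0,0,0],
    [1,-0.144,-0.068,0,0,0,0],
    [1,-0.18,-0.085,0,0,0,0],
    [1,-0.216,-0.102,0,0,0,0],
    [1,-0.252,-0.119,0,0,0,0],
    [1,-0.288,-0.136,0,0,0,0],
    [1,-0.324,-0.153,0,0,0,0],
    [1,-0.345,-0.163,0,0,0,0],
    [1,-0.3543,-0.17,0,0,0,0],
    [1,-0.3543,-0.17,0,0,0,0],
    [1,-0.3543,-0.17,0,0,0,0],
    [1,-0.3543,-0.17,0,0,0,0]
  ]
}}

```text
clock: 14.47
tool_pos: [0.4233, -0.356, 0.1764]
tcp_rot: [[0.023, 1.0, -0.004], [1.0, -0.024, -0.0], [-0.0, -0.004, -1.0]]
contact_force: [0.1, 0.5, -0.2]
width: 0.994
grip_force: 0.0
```

```bash
python3 go.py .4248 -.358 .027 -1.4
python3 - <<'E'
from fit import *
ims={n:snap(n,n+'4') for n in('top','side')}
M['disk']=[cyl(.0245,.032,.048)]
out=[]
for c in('top','side'):
    r,e,im=fit('dish',(.601,-.008,0,0),ims,(c,),z=False,parts=M['disk']); print(c,r.round(4),e); out.append(im)
r,e,_=fit('block',(.601,-.008,0,1.547),ims,('top',),yaw=True,z=False); print(r.round(4),e)
i=ims['side'][270:400,290:420]; j=ims['top'][190:320,340:470]
cv2.imwrite('pics/c4.png',np.hstack([cv2.resize(a,(260,260)) for a in out+[j,i]][:3]+[cv2.resize(i,(260,260))])[:, 260*1-260:800+240][:, :1040][:, ::1] if 0 else np.vstack([np.hstack([cv2.resize(a,(290,290)) for a in out]),np.hstack([cv2.resize(a,(290,290)) for a in(j,i)])]) if 0 else np.vstack([np.hstack([cv2.resize(out[0],(290,290)),cv2.resize(out[1],(290,290))]),np.hstack([cv2.resize(j,(290,290)),cv2.resize(i,(290,290))])]))
E
```

```text
14.4667 [-0.002   0.0022  0.1493] [-0.25  0.02  0.05] [ 0.4233 -0.356   0.1764] [-0.82  0.29  1.65 -0.    1.21 -0.8 ]
top [ 0.6006 -0.0077  0.      0.    ] 0.20008933544158936
side [ 0.6005 -0.0067  0.      0.    ] 0.15276086330413818
[ 0.6005 -0.0079  0.      1.5498] 0.1716628074645996
```

View pics/c4.png

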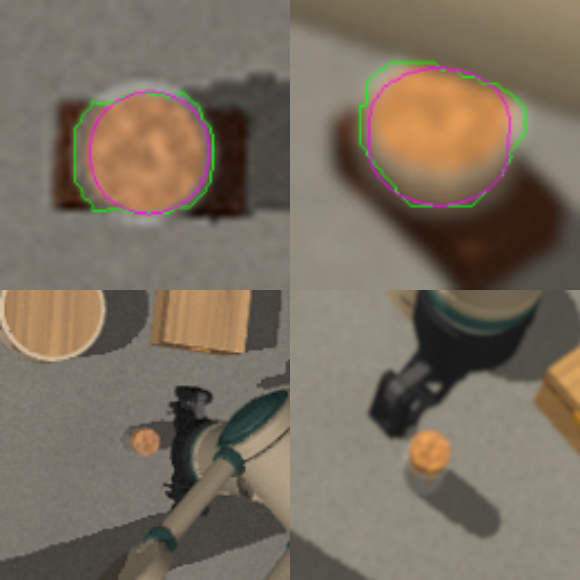

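The dish sits centred on the block, within 1 mm. The gripper is over the jar; its apparent offset in the top view is parallax. Descending on the jar.

Call:
{"name": "arm_command", "arguments": {
  "motion": [
    [1,-0.0012,0.0012,0.03,0,0,0],
    [1,-0.0012,0.0012,0.06,0,0,0],
    [1,-0.0012,0.0012,0.085,0,0,0],
    [1,-0.0012,0.0012,0.11,0,0,0],
    [1,-0.0012,0.0012,0.13,0,0,0],
    [1,-0.0012,0.0012,0.145,0,0,0],
    [1,-0.0012,0.0012,0.149,0,0,0],
    [1,-0.0012,0.0012,0.149,0,0,0],
    [0.5,-0.0012,0.0012,0.149,0,0,0],
    [0.2,-0.0012,0.0012,0.149,0,0,0],
    [0,-0.0012,0.0012,0.149,0,0,0],
    [-0.2,-0.0012,0.0012,0.149,0,0,0],
    [-1,-0.0012,0.0012,0.149,0,0,0],
    [-1,-0.0012,0.0012,0.149,0,0,0],
    [-1,-0.0012,0.0012,0.149,0,0,0],
    [-1,-0.0012,0.0012,0.149,0,0,0]
  ],
  "force": 30
}}

```text
clock: 15.9
tool_pos: [0.4243, -0.3599, 0.0293]
tcp_rot: [[0.025, 1.0, -0.002], [1.0, -0.025, -0.004], [-0.004, -0.002, -1.0]]
contact_force: [1.3, 0.8, 6.5]
width: 0.459
grip_force: 30.2
```

Call:
{"name": "arm_command", "arguments": {
  "motion": [
    [-1,0,0,-0.015,0,0,0],
    [-1,0,0,-0.04,0,0,0],
    [-1,0,0,-0.07,0,0,0],
    [-1,0,0,-0.1,0,0,0],
    [-1,0,0,-0.13,0,0,0],
    [-1,0,0,-0.145,0,0,0],
    [-1,0,0,-0.15,0,0,0],
    [-1,0,0,-0.15,0,0,0],
    [-1,0,0,-0.15,0,0,0]
  ]
}}

```text
clock: 16.65
tool_pos: [0.4235, -0.3585, 0.1771]
tcp_rot: [[0.025, 1.0, -0.005], [1.0, -0.025, -0.001], [-0.001, -0.005, -1.0]]
contact_force: [0.6, 1.2, -1.0]
width: 0.46
grip_force: 30.5
```

```bash
python3 go.py .6085 .176 .175 -1.4
```

```text
16.65 [5.388e-01 1.718e-01 5.000e-04] [-0.29  0.07 -0.01] [ 0.4235 -0.3585  0.1771] [-0.82  0.29  1.65 -0.    1.21 -0.8 ]
```

Call:
{"name": "arm_command", "arguments": {
  "motion": [
    [-1,0.015,0.005,0,0,0,0],
    [-1,0.04,0.013,0,0,0,0],
    [-1,0.07,0.022,0,0,0,0],
    [-1,0.105,0.033,0,0,0,0],
    [-1,0.14,0.045,0,0,0,0],
    [-1,0.175,0.056,0,0,0,0],
    [-1,0.21,0.067,0,0,0,0],
    [-1,0.245,0.078,0,0,0,0],
    [-1,0.28,0.089,0,0,0,0],
    [-1,0.315,0.1,0,0,0,0],
    [-1,0.35,0.112,0,0,0,0],
    [-1,0.385,0.123,0,0,0,0],
    [-1,0.42,0.134,0,0,0,0],
    [-1,0.455,0.145,0,0,0,0],
    [-1,0.485,0.155,0,0,0,0],
    [-1,0.51,0.163,0,0,0,0],
    [-1,0.53,0.169,0,0,0,0],
    [-1,0.5388,0.1718,0,0,0,0],
    [-1,0.5388,0.1718,0,0,0,0],
    [-1,0.5388,0.1718,0,0,0,0]
  ]
}}

```text
clock: 18.32
tool_pos: [0.6081, 0.1747, 0.1744]
tcp_rot: [[0.024, 1.0, -0.007], [1.0, -0.024, -0.004], [-0.004, -0.007, -1.0]]
contact_force: [-0.6, -0.2, -0.9]
width: 0.458
grip_force: 30.5
```

```bash
python3 go.py .6085 .176 .05 -1.4
```

```text
18.3167 [0.0018 0.0012 0.1244] [-0.4   0.24  0.04] [0.6081 0.1747 0.1744] [ 0.17  0.41  1.47 -0.    1.27  0.2 ]
```

Call:
{"name": "arm_command", "arguments": {
  "motion": [
    [-1,0.001,0.0008,0.02,0,0,0],
    [-1,0.001,0.0008,0.05,0,0,0],
    [-1,0.001,0.0008,0.08,0,0,0],
    [-1,0.001,0.0008,0.105,0,0,0],
    [-1,0.001,0.0008,0.12,0,0,0],
    [-1,0.001,0.0008,0.128,0,0,0],
    [-1,0.001,0.0008,0.128,0,0,0],
    [-1,0.001,0.0008,0.128,0,0,0],
    [-1,0.001,0.0008,0.128,0,0,0]
  ]
}}

```text
clock: 19.07
tool_pos: [0.6105, 0.1756, 0.0495]
tcp_rot: [[0.025, 1.0, -0.001], [1.0, -0.025, -0.002], [-0.002, -0.001, -1.0]]
contact_force: [0.1, -0.2, -1.0]
width: 0.455
grip_force: 30.5
```

```bash
python3 go.py .6085 .176 .037 -1.4
python3 - <<'E'
from look import *
ims={n:snap(n,n+'5') for n in('top','side')}
c=[]
for n in ims:
    u=proj(n,[.6085,.19,.03])[0].astype(int); c.append(cv2.resize(ims[n][u[1]-45:u[1]+45,u[0]-45:u[0]+45],(396,396),interpolation=2))
cv2.imwrite('pics/c5.png',np.hstack(c))
E
```

```text
19.0667 [ 0.0003 -0.002   0.0125] [-0.07  0.12 -0.04] [0.6105 0.1756 0.0495] [ 0.17  0.52  1.63 -0.    1.    0.2 ]
```

View pics/c5.png

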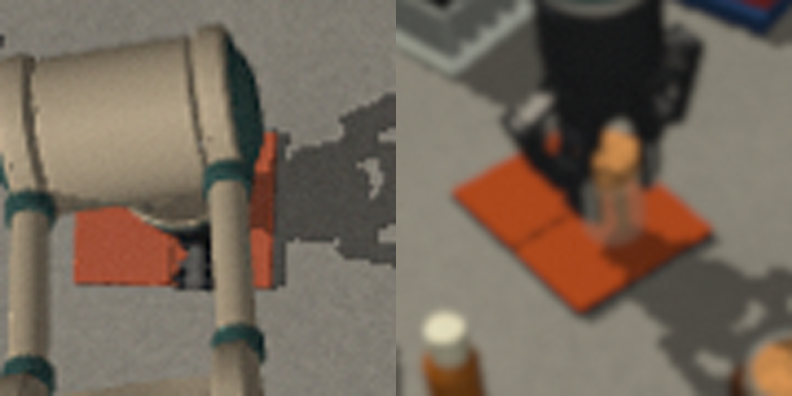

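The jar hangs upright over the half nearer the log (right crop, about (615,190)). Lowering it.

Call:
{"name": "arm_command", "arguments": {
  "motion": [
    [-1,0,-0.001,0.005,0,0,0],
    [-1,0,-0.001,0.009,0,0,0],
    [-1,0,-0.001,0.011,0,0,0],
    [-1,0,-0.001,0.0125,0,0,0],
    [-1,0,-0.001,0.0125,0,0,0],
    [-1,0,-0.001,0.0125,0,0,0],
    [-1,0,-0.001,0.0125,0,0,0]
  ]
}}

```text
clock: 19.75
tool_pos: [0.6081, 0.1762, 0.0373]
tcp_rot: [[0.024, 1.0, -0.004], [1.0, -0.024, -0.002], [-0.003, -0.004, -1.0]]
contact_force: [-4.0, -1.4, 9.7]
width: 0.455
grip_force: 31.5
```

Call:
{"name": "arm_command", "arguments": {
  "motion": [
    [-0.05,0,0,-0.0005,0,0,0],
    [0.1,0,0,-0.0005,0,0,0],
    [0.3,0,0,-0.0005,0,0,0],
    [0.6,0,0,-0.0005,0,0,0],
    [1,0,0,-0.0005,0,0,0],
    [1,0,0,-0.0005,0,0,0],
    [1,0,0,-0.0005,0,0,0],
    [1,0,0,-0.02,0,0,0],
    [1,0,0,-0.05,0,0,0],
    [1,0,0,-0.09,0,0,0],
    [1,0,0,-0.13,0,0,0],
    [1,0,0,-0.15,0,0,0],
    [1,0,0,-0.15,0,0,0],
    [1,0,0,-0.15,0,0,0]
  ]
}}

```text
clock: 20.92
tool_pos: [0.6097, 0.1766, 0.1871]
tcp_rot: [[0.024, 1.0, -0.001], [1.0, -0.024, -0.002], [-0.002, -0.0, -1.0]]
contact_force: [0.0, 0.3, -0.5]
width: 1.0
grip_force: 0.0
```

```bash
python3 go.py .449 .1215 .185 -1.4
```

```text
20.9167 [-0.059  -0.1593  0.0023] [-0.03  0.11 -0.  ] [0.6097 0.1766 0.1871] [ 0.17  0.4   1.45 -0.    1.29  0.2 ]
```

Call:
{"name": "arm_command", "arguments": {
  "motion": [
    [1,-0.012,-0.035,0,0,0,0],
    [1,-0.025,-0.07,0,0,0,0],
    [1,-0.04,-0.105,0,0,0,0],
    [1,-0.052,-0.14,0,0,0,0],
    [1,-0.059,-0.1593,0,0,0,0],
    [1,-0.059,-0.1593,0,0,0,0],
    [1,-0.059,-0.1593,0,0,0,0],
    [1,-0.059,-0.1593,0,0,0,0]
  ]
}}

```text
clock: 21.58
tool_pos: [0.4487, 0.1214, 0.1855]
tcp_rot: [[0.025, 1.0, -0.004], [1.0, -0.025, -0.002], [-0.002, -0.004, -1.0]]
contact_force: [-0.2, 1.0, 0.6]
width: 0.999
grip_force: 0.0
```

```bash
python3 go.py .449 .1215 .04 -1.4
python3 - <<'E'
from fit import *
ims={n:snap(n,n+'6') for n in('top','side')}
out=[]
for c in('top','side'):
    r,e,im=fit('jar',(.6085,.176,.008,0),ims,(c,),z=False); print(c,r.round(4),e); out.append(cv2.resize(im,(300,300)))
i=ims['side'][150:250,170:270]; out.insert(1,cv2.resize(i,(200,300)))
cv2.imwrite('pics/c6.png',np.hstack(out))
E
```

```text
21.5833 [0.0004 0.0009 0.1455] [-0.24  0.14 -0.01] [0.4487 0.1214 0.1855] [ 0.12  0.15  1.81 -0.    1.18  0.14]
top [0.6063 0.1792 0.008  0.    ] 0.11152589321136475
side [0.6094 0.1797 0.008  0.    ] 0.09129267930984497
```

View pics/c6.png

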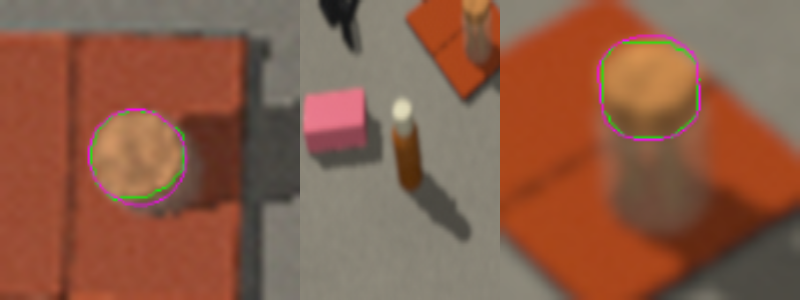

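The jar stands on its half at (0.608, 0.1795), about 3.5 mm from the ideal place. The bottle is upright and the gripper is above it. Descending.

Call:
{"name": "arm_command", "arguments": {
  "motion": [
    [1,0,0.0003,0.03,0,0,0],
    [1,0,0.0003,0.06,0,0,0],
    [1,0,0.0003,0.085,0,0,0],
    [1,0,0.0003,0.11,0,0,0],
    [1,0,0.0003,0.13,0,0,0],
    [1,0,0.0003,0.142,0,0,0],
    [1,0,0.0003,0.1455,0,0,0],
    [1,0,0.0003,0.1455,0,0,0],
    [0.5,0,0.0003,0.1455,0,0,0],
    [0.2,0,0.0003,0.1455,0,0,0],
    [0,0,0.0003,0.1455,0,0,0],
    [-0.2,0,0.0003,0.1455,0,0,0],
    [-0.3,0,0.0003,0.1455,0,0,0],
    [-1,0,0.0003,0.1455,0,0,0],
    [-1,0,0.0003,0.1455,0,0,0],
    [-1,0,0.0003,0.1455,0,0,0],
    [-1,0,0.0003,0.1455,0,0,0]
  ],
  "force": 30
}}

```text
clock: 23.1
tool_pos: [0.4488, 0.1211, 0.0417]
tcp_rot: [[0.024, 1.0, -0.002], [1.0, -0.024, -0.002], [-0.002, -0.002, -1.0]]
contact_force: [0.6, 0.6, 6.6]
width: 0.383
grip_force: 29.9
```

Call:
{"name": "arm_command", "arguments": {
  "motion": [
    [-1,0,0,-0.015,0,0,0],
    [-1,0,0,-0.04,0,0,0],
    [-1,0,0,-0.07,0,0,0],
    [-1,0,0,-0.1,0,0,0],
    [-1,0,0,-0.125,0,0,0],
    [-1,0,0,-0.135,0,0,0],
    [-1,0,0,-0.135,0,0,0],
    [-1,0,0,-0.135,0,0,0]
  ]
}}

```text
clock: 23.77
tool_pos: [0.4483, 0.1213, 0.1758]
tcp_rot: [[0.024, 1.0, -0.003], [1.0, -0.024, -0.002], [-0.002, -0.003, -1.0]]
contact_force: [0.8, 0.7, -1.9]
width: 0.384
grip_force: 30.3
```

```bash
python3 go.py .6085 .246 .175 -1.4
```

```text
23.7667 [ 1.286e-01  1.571e-01 -1.000e-04] [-0.19  0.14 -0.  ] [0.4483 0.1213 0.1758] [ 0.12  0.16  1.83 -0.    1.16  0.14]
```

Call:
{"name": "arm_command", "arguments": {
  "motion": [
    [-1,0.015,0.01,0,0,0,0],
    [-1,0.035,0.027,0,0,0,0],
    [-1,0.055,0.05,0,0,0,0],
    [-1,0.075,0.075,0,0,0,0],
    [-1,0.095,0.1,0,0,0,0],
    [-1,0.112,0.125,0,0,0,0],
    [-1,0.122,0.145,0,0,0,0],
    [-1,0.1286,0.1571,0,0,0,0],
    [-1,0.1286,0.1571,0,0,0,0],
    [-1,0.1286,0.1571,0,0,0,0],
    [-1,0.1286,0.1571,0.025,0,0,0],
    [-1,0.1286,0.1571,0.055,0,0,0],
    [-1,0.1286,0.1571,0.08,0,0,0],
    [-1,0.1286,0.1571,0.1,0,0,0],
    [-1,0.1286,0.1571,0.112,0,0,0],
    [-1,0.1286,0.1571,0.112,0,0,0],
    [-1,0.1286,0.1571,0.112,0,0,0],
    [-1,0.1286,0.1571,0.112,0,0,0]
  ]
}}

```text
clock: 25.27
tool_pos: [0.609, 0.2458, 0.0642]
tcp_rot: [[0.025, 1.0, -0.002], [1.0, -0.025, -0.002], [-0.002, -0.002, -1.0]]
contact_force: [1.3, 0.3, -0.7]
width: 0.389
grip_force: 30.3
```

```bash
python3 go.py .6085 .246 .0495 -1.4
python3 - <<'E'
from look import *
ims={n:snap(n,n+'7') for n in('top','side')}
c=[]
for n in ims:
    u=proj(n,[.6085,.22,.03])[0].astype(int); c.append(cv2.resize(ims[n][u[1]-45:u[1]+45,u[0]-45:u[0]+45],(396,396),interpolation=2))
cv2.imwrite('pics/c7.png',np.hstack(c))
E
```

```text
25.2667 [ 0.0002 -0.0004  0.0147] [-0.1   0.11 -0.01] [0.609  0.2458 0.0642] [ 0.28  0.53  1.56 -0.    1.06  0.3 ]
```

View pics/c7.png

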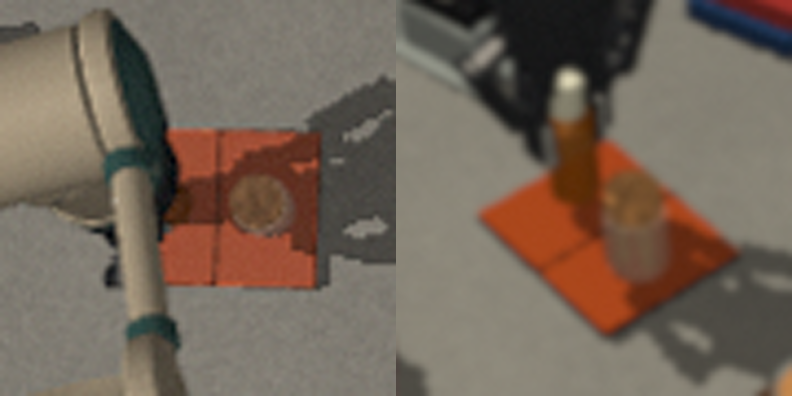

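The bottle hangs upright over the outer half with the jar undisturbed. Its edge is about 18 mm from the seam, as wanted. Lowering it.

Call:
{"name": "arm_command", "arguments": {
  "motion": [
    [-1,0,-0.0003,0.005,0,0,0],
    [-1,0,-0.0003,0.009,0,0,0],
    [-1,0,-0.0003,0.012,0,0,0],
    [-1,0,-0.0003,0.0145,0,0,0],
    [-1,0,-0.0003,0.0145,0,0,0],
    [-1,0,-0.0003,0.0145,0,0,0],
    [-1,0,-0.0003,0.0145,0,0,0]
  ]
}}

```text
clock: 25.95
tool_pos: [0.608, 0.2457, 0.0496]
tcp_rot: [[0.024, 1.0, -0.003], [1.0, -0.024, -0.002], [-0.002, -0.003, -1.0]]
contact_force: [-2.2, -1.5, 7.1]
width: 0.385
grip_force: 30.9
```

Contact. Release, rise clear of the cap, and back off.

Call:
{"name": "arm_command", "arguments": {
  "motion": [
    [-0.2,0,0,-0.0005,0,0,0],
    [0,0,0,-0.0005,0,0,0],
    [0.3,0,0,-0.0005,0,0,0],
    [0.6,0,0,-0.0005,0,0,0],
    [1,0,0,-0.0005,0,0,0],
    [1,0,0,-0.0005,0,0,0],
    [1,0,0,-0.0005,0,0,0],
    [1,0,0,-0.02,0,0,0],
    [1,0,0,-0.05,0,0,0],
    [1,0,0,-0.09,0,0,0],
    [1,0,0,-0.13,0,0,0],
    [1,0,0,-0.15,0,0,0],
    [1,0,-0.04,-0.15,0,0,0],
    [1,0,-0.08,-0.15,0,0,0],
    [1,0,-0.12,-0.15,0,0,0],
    [1,0,-0.16,-0.15,0,0,0],
    [1,0,-0.2,-0.15,0,0,0],
    [1,0,-0.2,-0.15,0,0,0],
    [1,0,-0.2,-0.15,0,0,0],
    [1,0,-0.2,-0.15,0,0,0]
  ]
}}

```text
clock: 27.62
tool_pos: [0.4094, 0.2513, 0.1998]
tcp_rot: [[0.024, 1.0, -0.001], [1.0, -0.024, -0.002], [-0.002, -0.001, -1.0]]
contact_force: [0.3, 0.0, 0.2]
width: 1.003
grip_force: 0.0
```

Run:
```python
from fit import *
ims={n:snap(n,n+'8') for n in('top','side')}
for n,p,q in(('jar',(.608,.178,.008,0),None),('bottle',(.608,.246,.008,0),None),('dish',(.601,-.008,.03,0),None)):
    for c in('top','side'):
        r,e,im=fit(n,p,ims,(c,),z=False); print(n,c,r.round(4),round(float(e),2))
cv2.imwrite('pics/c8.png',np.hstack([cv2.resize(ims['top'][80:320,120:420],(400,320)),cv2.resize(ims['side'][80:320,150:450],(400,320))]))
```

```text
jar top [0.6067 0.1794 0.008  0.    ] 0.11
jar side [0.6095 0.1808 0.008  0.    ] 0.1
bottle top [0.6267 0.2317 0.008  0.    ] 0.74
bottle side [0.593  0.2195 0.008  0.    ] 0.51
dish top [ 0.6005 -0.0075  0.03    0.    ] 0.21
dish side [ 0.6006 -0.0067  0.03    0.    ] 0.07
```

View pics/c8.png

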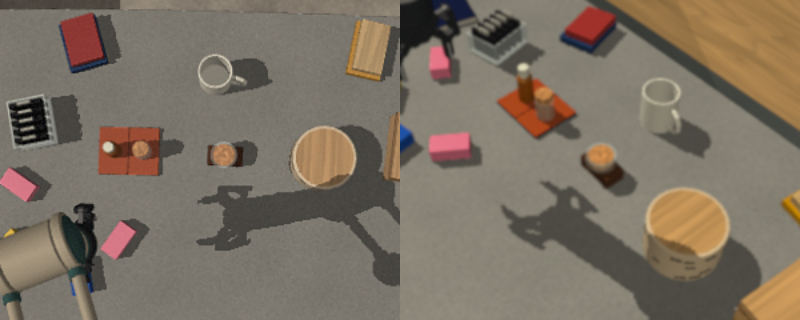

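Everything stands as wanted: bottle (109,148) and jar (142,149) on the board, dish on the block (224,155), mug and rack in place. The bottle's colour mask fails on the red board, so I check its white cap and then hand in.

Run:
```python
from look import *
P=[]
for n in('top','side'):
    im=cv2.imread(f'pics/{n}8.png').astype(int); u=proj(n,[.608,.246,.09])[0].astype(int)
    w=im[u[1]-12:u[1]+12,u[0]-12:u[0]+12].min(2); v,h=np.nonzero(w>w.max()*.75)
    P.append(onz(n,[h.mean()+u[0]-12,v.mean()+u[1]-12],.098 if n=='top' else .092)); print(n,len(v),P[-1].round(4))
if all(abs(p[0]-.608)<.011 and abs(p[1]-.246)<.011 for p in P): print(workorder.hand_in())
```

```text
top 43 [0.6059 0.2442 0.098 ]
side 32 [0.6111 0.2486 0.092 ]
the job is handed in; nothing more can be done
None
```

The job is handed in, though no verdict came back: in the last pictures the block, dish, jar and bottle stood within about 5 mm of their places, and the mug, rack and case had not visibly moved.

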